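# Slide the tall mill home into its display bay

## Task

Push the tall slim wooden mill along the table into the open-fronted wooden bay until its foot is fully home against the back board, and leave it standing there. It topples easily, so push it gently with the fingertips low down on its foot and keep it upright; do not pinch it or lift it. Leave the short mill, the tin, the gift box, the tape roll and the stamp where they stand.

Things in the scene. Friction and masses are not known exactly. Their poses are not given: they have to be found in the camera images.
- tall_mill: Tall slim turned wooden mill, loose, upright, round, about 0.4 kg, 233 mm high: straight foot 56 mm across and 40 mm high, waist 34 mm across up to 155 mm, head 44 mm across with a small steel knob. Origin at the centre of its underside, z up, yaw of no meaning. Pushed level no higher than 30 mm above the table it slides (1 to 4 N); pushed at the waist or above it falls over.
- bay: Low bay of light wood, fixed, no floor, open in front. Back board 55 mm high; two cheeks 30 mm high, 14 mm thick, 76 mm apart, run 50 mm forward from it, then splay for 25 mm to a mouth about 105 mm wide (about 130 mm over all). Origin on the table between the cheeks, 50 mm in front of the back board's face. x points level into the bay, to the back board; y left as one looks in; z up.
- bay_seat (a point): Point on the table inside the bay, half-way between the cheeks and 28 mm in front of the back board: the centre of the tall mill's underside lies here when its foot touches the back board. Axes as those of the bay.
- short_mill: Bystander, loose: short mill of the same wood and style, with the same 56 mm foot but only 147 mm high. Origin at the centre of its underside.
- cocoa_tin: Bystander, loose: round tin with a lid, 68 mm across, 91 mm high. Origin at the centre of its underside.
- gift_cube: Bystander, loose: small wrapped gift box, 64 x 64 x 56 mm. Origin at the centre of its underside.
- tape_roll: Bystander, loose: flat roll of tape, 77 mm across, 19 mm high. Origin at the centre of its underside.
- stamp: Bystander, loose: wooden hand stamp with a turned handle, 30 x 50 mm, 68 mm high. Origin at the centre of its underside.
Not all that is in view belongs to the job. Leave any pink or purple look-alike of the tall_mill alone.

How it is judged:
At the end, for the whole second after the job is handed in: The tall mill stands upright on the table (within about 3.5 degrees) in the bay, its foot within 10 mm of the back board and its centre within 14 mm of the bay's centre line, at rest; the five bystanders are within 15 mm of where they stood (x of tall_mill in the frame of bay_seat between -0.01 and 0.01 m and y of tall_mill in the frame of bay_seat between -0.014 and 0.014 m and angle between tall_mill's own z axis and vertical below 0.06 rad and height (world z) of tall_mill below 0.004 m and linear speed of tall_mill below 0.02 m/s and distance of each of short_mill, cocoa_tin, gift_cube, tape_roll, stamp from where it was at the start of the episode below 0.015 m); the robot touches nothing.
It fails at once if the tall mill is tipped by more than about 14 degrees (angle between tall_mill's own z axis and vertical above 0.25 rad).
It fails at once if the tall mill is lifted off the table (by more than 10 mm) (height (world z) of tall_mill above 0.01 m).
It fails at once if the tall mill is pinched or pushed roughly (more than 20 N from the fingers) (contact force between the fingers and tall_mill above 20 N).
It fails at once if a bystander (short mill, tin, gift box, tape roll or stamp) is moved by more than 15 mm (distance of any of short_mill, cocoa_tin, gift_cube, tape_roll, stamp from where it was at the start of the episode above 0.015 m).
It also fails if it takes over 58 s, if anything falls off the work surface, if the arm or the gripper's body presses on something with over 40 N, if the wrist force passes 120 N, or if a joint passes its speed limit or range.

## Robot

A 6-joint arm with a two-finger parallel gripper is mounted at the origin on a cart in front of the work surface, level with it; the furniture and walls round the work are solid. World frame = base frame: x ahead of the robot, y to its left, z up, the work surface at z = 0. Lengths are in m, angles in rad, forces in N, time in s.
With the tool pointing down it reaches from about 0.25 to 0.725 m from the base axis. Payload 4 kg.
Tool frame: the origin (TCP) lies at the very end of the fingers, on their centre line; the grasp point (between the pads) lies 19 mm behind it; z points along the fingers, y is the line along which they close (so a half turn about z gives the same grasp; the last joint's range is limited). The gripper opens to 85 mm and grips with 20 to 120 N. Pads are 22 mm wide; open, the fingers measure 114 mm over their backs; the gripper's body (76 mm by 85 mm) begins 54 mm behind the grasp point. The pads swing forward as they close: fully open they stand 13 mm farther back than shut.
Start: joints at [0, 0.241, 0.005, 1.335, 0, 1.571], TCP at [0.5, -0, 0.231] pointing down, gripper open.
Joint ranges: [-2.72, 2.72], [-1.05, 1.87], [-1.09, 1.28], [-1.99, 2.15], [-1.42, 1.44], [-3.14, 3.14]. Speed limits (rad/s): [2.79, 2.79, 3.14, 3.14, 3.14, 3.14].

## Interface

Orientations are given as a unit quaternion [x, y, z, w].
In Python, from workcell import bot, vision, workorder gives the robot as it stands.
- The arm moves only by the shell command python3 -m creep 'ROWS' [OPENING]. ROWS is JSON, a list of rows, each a list of 2 entries, a list of its own where there are three numbers: the shift along the tool's x, y, z in mm, then the turn, a rotation vector about the tool's x, y, z in rad. In form: [[[dx, dy, dz], [wx, wy, wz]], ...]. A call has 1 to 12 rows; each row shifts and turns the commanded pose from where the row before left it, along the tool's axes as they then stand; what a row does not reach is not made up. A row lasts 1/8 s, in which the tool goes at most 62.5 mm and 10.7 degrees, less where a joint would pass 70% of its speed; a pose out of reach is approached as far as the arm can. A call is refused whole if a number of a shift passes 62.5 or a number of a turn 0.188, either way. A call with a gripper value outside its range is refused whole. OPENING is the finger opening in mm, from 0 to 85.4, set as the call begins (- or left out, the last holds). The fingers move at their own pace and stop on an object; the grip force is fixed at half the most. Time passes only in rows, so rows that do not move let the fingers close. It gives the time, the measured TCP pose, the force, the opening and the grip force at its end, in the units of the state.
- bot.get_obs(): the state, without advancing time (a new reading comes with each control period).
- vision.camera(name): name is "scene" or "side" or "wrist"; returns a dict with "image" (400x640x3 uint8, blue, green, red), "z_map" (400x640 float32, m along the optical axis (not along the pixel's ray), 0 where there is no reading), "K" (3x3 intrinsics, pixels), "rvec" (rotation vector, rad) and "tvec" (3), from world to camera coordinates, as OpenCV has them; the wrist camera has in their place "tool_from_camera" (4x4, takes a point from camera to tool coordinates, whose origin is the TCP and whose axes are the flange's). Camera axes: x right, y down, z forward; pixel columns grow to the right and rows downward; lengths in m; the calibration is good to about 2 mm. A picture is of the moment at which its call begins: read the wrist's pose just before it.
- workorder.job_done(): hands the job in; it is judged then, once.
Trained networks look in a picture, given as the dict that the camera call returned (one of the last four; its "shot" number tells which), for a name from the list of things; names that differ only in an ending like _2 or _b are one class to them, and where a whole thing is asked for, a point or a joint stands for the part that bears it (a point fixed in the world has none). Each returns a list of dicts, best first, with "score" (0 to 1); they miss things now and then, are a little off and sometimes report something else, mostly with a low value. They report only what shows in the picture. A call takes as long as a camera call. They do not tell look-alikes from the thing itself.
- vision.spot_in(picture, query): "position" ([column, row] in pixels, amid what is visible of it).
- vision.place_of(picture, query): "position" ([column, row] in pixels: a listed point, or the origin of a listed thing).
The state is a dict: "clock": time; "joint_pos": joint angles; "joint_vel": joint speeds; "tau": joint torques, N m; "eef_pos": TCP position; "tool_rot": TCP orientation; "ft_force": force on the tool from outside, world axes, zero at the start; "ft_torque": the same for the moment, N m; "grip_width": finger opening in m; "grasp_force": force on a finger pad.
Only numpy, scipy, OpenCV 4.12 (cv2) and the standard library are available. Lean on these libraries where they do the work, as an engineer would, in place of code of your own. Each camera call takes 0.05 s, during which the arm holds its last target. There are 200 camera calls.

## Working session

There is one attempt and no reset: what is moved stays moved. The work goes in short steps, Python scripts to look and compute and a shell command to move; the robot and the scene stay as the last step left them, time stands still between calls to the robot, and variables do not carry over. Pictures are saved under pics/ and viewed, at most 11 in all, crops included, and the job is handed in when it is done.

```bash
mkdir -p pics; cat > h.py <<'E'
import numpy as np, cv2
from workcell import bot, vision, workorder
def pose(p): 
    R=cv2.Rodrigues(np.array(p["rvec"],float))[0]; return R,np.array(p["tvec"],float).ravel()
def ray(p,uv,z):   # intersect pixel ray with plane z
    R,t=pose(p); d=R.T@np.linalg.inv(p["K"])@np.array([uv[0],uv[1],1.]); c=-R.T@t
    return c+d*(z-c[2])/d[2]
def cloud(p):
    R,t=pose(p); Z=p["z_map"]; v,u=np.mgrid[:400,:640]
    P=np.stack([u,v,np.ones_like(u)],-1)@np.linalg.inv(p["K"]).T*Z[...,None]
    W=(P-t)@R; W[Z==0]=np.nan; return W
E
python3 - <<'E'
from h import *
for n in("scene","side"):
    p=vision.camera(n); cv2.imwrite(f"pics/{n}.png",p["image"])
    for q in["tall_mill","bay","bay_seat","short_mill","cocoa_tin","gift_cube","tape_roll","stamp"]:
        for d in vision.place_of(p,q)[:3]:
            print(n,q,round(d["score"],2),np.round(d["position"]),ray(p,d["position"],0).round(3)[:2])
print(bot.get_obs())
E
```

```text
scene tall_mill 0.86 [373. 191.] [0.787 0.024]
scene tall_mill 0.79 [372. 254.] [ 0.648 -0.205]
scene tall_mill 0.65 [269. 204.] [0.423 0.131]
scene bay 0.46 [276. 188.] [0.476 0.192]
scene bay_seat 0.72 [282. 181.] [0.507 0.215]
scene short_mill 0.82 [321. 315.] [ 0.415 -0.314]
scene cocoa_tin 0.9 [246. 192.] [0.37  0.219]
scene gift_cube 0.95 [358. 296.] [ 0.539 -0.31 ]
scene tape_roll 0.7 [234. 161.] [0.375 0.395]
scene stamp 0.66 [387. 282.] [ 0.638 -0.309]
side tall_mill 0.93 [390. 214.] [0.79  0.051]
side tall_mill 0.76 [346. 268.] [ 0.65  -0.213]
side tall_mill 0.61 [264. 202.] [0.434 0.119]
side bay 0.64 [286. 192.] [0.497 0.189]
side bay_seat 0.81 [286. 186.] [0.494 0.232]
side short_mill 0.73 [237. 294.] [ 0.414 -0.315]
side short_mill 0.27 [288. 191.] [0.502 0.196]
side cocoa_tin 0.89 [248. 184.] [0.376 0.249]
side gift_cube 0.88 [296. 295.] [ 0.539 -0.317]
side stamp 0.81 [346. 293.] [ 0.644 -0.308]
{'clock': 0.9, 'joint_pos': array([2.11313412e-05, 2.40551694e-01, 5.03897389e-03, 1.33516549e+00,
       7.13968109e-06, 1.57079544e+00]), 'joint_vel': array([-4.62271780e-05, -3.36846695e-04,  9.42103422e-04,  1.92324648e-03,
        1.09302964e-03, -3.20495956e-04]), 'tau': array([-5.83510391e-04, -3.72195983e+01,  2.52693808e+01,  9.75013209e-04,
       -5.12508137e-06, -3.32126092e-06]), 'eef_pos': array([5.00032943e-01, 1.27332599e-05, 2.31345525e-01]), 'tool_rot': array([7.07098996e-01, 7.07114563e-01, 4.42844271e-05, 3.92350646e-05]), 'ft_force': array([ 0.15804222, -0.14643303, -0.30233046]), 'ft_torque': array([ 0.00137621,  0.00671707, -0.00929142]), 'grasp_force': 0.0, 'grip_width': 0.08542019481968346}
```

View pics/scene.png

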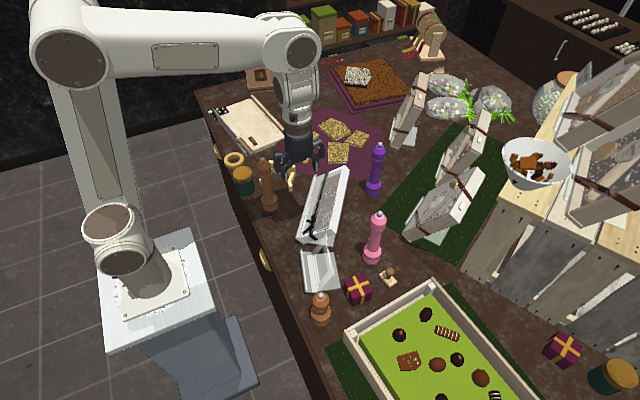

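View pics/side.png

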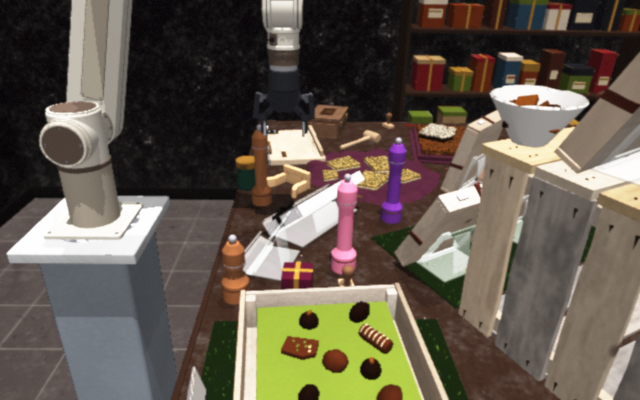

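The candidates for the tall mill are the brown one (scene 268,190; side 261,170), the pink one (375,237) and the purple one (375,168). The short mill is at (320,308). By the description I choose the brown one. The bay is light wood at side (290,178), close behind the mill, with the tin at (243,180). I'll check with a close crop and the wrist camera.

```bash
python3 - <<'E'
from h import *
s=vision.camera("side"); c=cv2.resize(s["image"][120:220,220:340],None,fx=3.2,fy=3.2,interpolation=cv2.INTER_CUBIC)
o=bot.get_obs(); w=vision.camera("wrist"); print(w["tool_from_camera"])
m=np.zeros((400,800,3),np.uint8); m[:320,:384]=c; m[:260,384:]=cv2.resize(w["image"],(416,260)); cv2.imwrite("pics/c1.png",m)
for q in["tall_mill","bay","bay_seat","cocoa_tin","tape_roll"]:
    for d in vision.place_of(w,q)[:2]: print(q,d)
W=cloud(s)
# side: mill foot and bay points
for n,(z0,z1) in {"foot":(.005,.04),"waist":(.06,.14)}.items():
    M=(W[...,2]>z0)&(W[...,2]<z1)&(abs(W[...,0]-.43)<.06)&(abs(W[...,1]-.12)<.06)
    P=W[M]; print(n,len(P),P.min(0).round(3),P.max(0).round(3),np.median(P,0).round(3))
M=(W[...,2]>.015)&(W[...,2]<.065)&(W[...,0]>.38)&(W[...,0]<.62)&(W[...,1]>.12)&(W[...,1]<.32)
np.save("bay.npy",W[M])
P=W[M]; I=np.full((400,400),0,np.uint8)
for x,y,z in P: 
    I[int((.35-y)/.3*400)%400, int((x-.35)/.3*400)%400]=int(z*3500)
m[260:,:]=m[260:,:]
cv2.imwrite("pics/top.png",I)
E
```

```text
[[-5.89717654e-04 -9.53355914e-01 -3.01847897e-01  7.64830405e-02]
 [ 9.99999500e-01 -8.06015651e-04  5.92028074e-04  5.68833176e-06]
 [-8.07707594e-04 -3.01847397e-01  9.53355913e-01 -1.41344673e-01]
 [ 0.00000000e+00  0.00000000e+00  0.00000000e+00  1.00000000e+00]]
tall_mill {'position': [417.2, 308.5], 'score': 0.86}
tall_mill {'position': [561.4, 139.3], 'score': 0.82}
cocoa_tin {'position': [252.9, 47.3], 'score': 0.34}
foot 219 [0.401 0.09  0.005] [0.456 0.124 0.04 ] [0.431 0.101 0.023]
waist 319 [0.411 0.102 0.06 ] [0.444 0.128 0.14 ] [0.429 0.11  0.101]
```

View pics/c1.png

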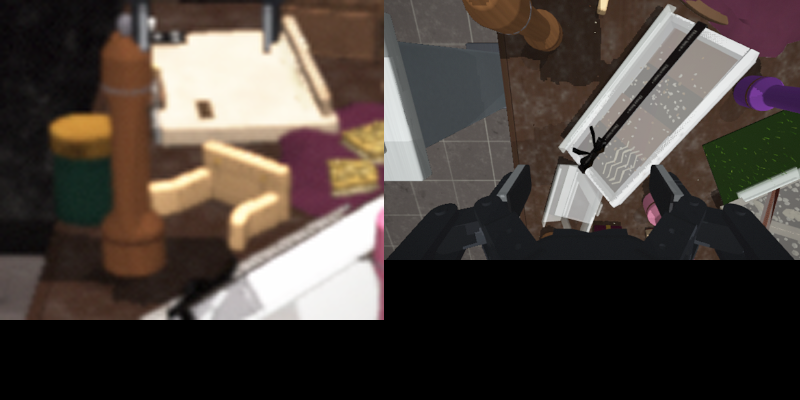

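View pics/top.png

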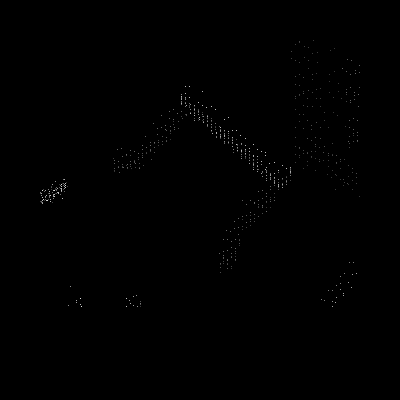

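The crop shows the brown tall mill, with a foot, a slim waist and a knob. It is about twice as high as its waist section, so it is the one wanted. The bay opens towards it and the tin stands to its left. The wrist view shows the white box just to the right of the push path. Next I fit the bay and check the clearances.

```bash
python3 - <<'E'
from h import *
P=np.load("bay.npy")
B=P[(P[:,2]>.036)&(P[:,2]<.053)&(P[:,0]>.475)&(P[:,0]<.57)&(P[:,1]>.20)]
vx,vy,x0,y0=cv2.fitLine(B[:,:2].astype(np.float32),cv2.DIST_HUBER,0,.01,.01).ravel()
f=np.array([-vy,vx]); f*=np.sign(f[1]); l=np.array([-f[1],f[0]]); c=np.array([x0,y0])
print("heading",np.degrees(np.arctan2(f[1],f[0])),c, "res",((B[:,:2]-c)@f).std())
t=(B[:,:2]-c)@l; print("board lateral",np.percentile(t,[1,99]))
Q=P[(P[:,2]<.033)&(P[:,0]>.42)&(P[:,0]<.58)]; a=(Q[:,:2]-c)@f; b=(Q[:,:2]-c)@l
for s in(-1,1):
    for lo in(-.08,-.07,-.06,-.05,-.04,-.03,-.02): 
        k=(a>lo)&(a<lo+.01)&(b*s>0.0); print(s,lo,k.sum(),np.percentile(b[k],[2,98]).round(3) if k.sum()>2 else "")
# mill relative
m=np.array([.4295,.1185]); print("mill rel",(m-c)@f,(m-c)@l)
# obstacles along the push path
for n in("scene","side"):
    W=cloud(vision.camera(n)).reshape(-1,3); W=W[~np.isnan(W[:,0])&(W[:,2]>.012)&(W[:,2]<.25)]
    d=W[:,:2]-m; a=d@f;b=d@l
    for lo in np.arange(-.26,.0,.04):
        k=(a>lo)&(a<lo+.04)&(abs(b)<.13)
        k&=~((np.hypot(*(W[:,:2]-[.5,0]).T)<.10)&(W[:,2]>.2))
        if k.sum(): print(n,lo.round(2),k.sum(),"right max b",b[k&(b<0)].max(initial=-9).round(3),"left min",b[k&(b>0)].min(initial=9).round(3),"zmax",W[k,2].max().round(3), "z near right",W[k&(b<0)&(b>-.06),2].max(initial=0).round(3))
w=vision.camera("side")
E
```

```text
heading 49.96751 [0.53055704 0.23783591] res 0.0038448822816184018
board lateral [-0.04151487  0.0593409 ]
-1 -0.08 14 [-0.052 -0.043]
-1 -0.07 16 [-0.05  -0.035]
-1 -0.06 11 [-0.045 -0.032]
-1 -0.05 12 [-0.041 -0.032]
-1 -0.04 14 [-0.043 -0.034]
-1 -0.03 18 [-0.044 -0.027]
-1 -0.02 15 [-0.045 -0.031]
1 -0.08 4 [0.059 0.063]
1 -0.07 20 [0.053 0.068]
1 -0.06 21 [0.049 0.07 ]
1 -0.05 16 [0.047 0.058]
1 -0.04 15 [0.047 0.059]
1 -0.03 14 [0.046 0.062]
1 -0.02 13 [0.047 0.061]
mill rel -0.15637519744426925 0.0006178671606983377
scene -0.14 10 right max b -0.124 left min 9.0 zmax 0.045 z near right 0.0
scene -0.1 16 right max b -0.124 left min 9.0 zmax 0.047 z near right 0.0
scene -0.06 105 right max b -0.001 left min 0.0 zmax 0.205 z near right 0.199
scene -0.02 642 right max b -0.0 left min 0.0 zmax 0.235 z near right 0.218
side -0.14 1 right max b -0.13 left min 9.0 zmax 0.033 z near right 0.0
side -0.06 89 right max b -0.0 left min 0.0 zmax 0.203 z near right 0.186
side -0.02 999 right max b -0.0 left min 0.0 zmax 0.231 z near right 0.231
```

The seat is at about (0.507, 0.222) and the mill at about (0.4295, 0.1185), so the push runs 129 mm on heading 53°. The path behind the mill is clear. The gripper body would hit the waist if it were vertical, so I tilt the tool back 45°. The fingers go to 34 mm apart so that they cradle the foot.

```bash
python3 -m creep '[[[0,-30,0],[0,0,0]],[[0,-30,0],[0,0,0]],[[0,-30,0],[0,0,0]],[[0,-35,0],[0,0,0]],[[0,0,0],[0,0,0.16]],[[0,0,0],[0,0,0.16]],[[0,0,0],[0,0,0.16]],[[0,0,0],[0,0,0.162]],[[0,0,0],[0,0.157,0]],[[0,0,0],[0,0.157,0]],[[0,0,0],[0,0.157,0]],[[0,0,0],[0,0.157,0]]]' 34; python3 -m creep '[[[0,0,0],[0,0.157,0]],[[0,0,0],[0,0,0]],[[0,0,0],[0,0,0]]]'; python3 -c "
from h import *
from scipy.spatial.transform import Rotation as R
o=bot.get_obs();print(o['joint_pos'],R.from_quat(o['tool_rot']).as_matrix())"
```

```text
clock: 2.9
eef_pos: [0.3753, -0.0002, 0.2323]
tool_rot: [0.849, 0.426, 0.279, -0.138]
ft_force: [0.1, -0.7, -1.5]
grip_width: 0.0339
grasp_force: 0.0
clock: 3.28
eef_pos: [0.3754, -0.0003, 0.2317]
tool_rot: [0.826, 0.414, 0.341, -0.171]
ft_force: [1.4, 0.5, 0.5]
grip_width: 0.034
grasp_force: 0.0
[-0.60742516 -0.09851551 -0.60689712  1.02706608  0.78270195  1.61966809] [[ 0.42383687  0.80085819  0.42307028]
 [ 0.56783043 -0.5988534   0.56475057]
 [ 0.7056422   0.00087006 -0.7085678 ]]
```

```bash
python3 -m creep '[[[-24,-7,24],[0,0,0]],[[-24,-7,24],[0,0,0]],[[-24,-7,24],[0,0,0]],[[-24,-7,24],[0,0,0]],[[-24,0,24],[0,0,0]],[[-12,0,12],[0,0,0]],[[0,0,0],[0,0,0]],[[0,0,0],[0,0,0]]]'; python3 - <<'E'
from h import *
from scipy.spatial.transform import Rotation as R
o=bot.get_obs(); print(o['joint_pos'])
w=vision.camera("wrist"); cv2.imwrite("pics/w1.png",w["image"])
T=w["tool_from_camera"]; Rt=R.from_quat(o["tool_rot"]).as_matrix()
Z=w["z_map"]; v,u=np.mgrid[:400,:640]
P=(np.stack([u,v,np.ones_like(u)],-1)@np.linalg.inv(w["K"]).T*Z[...,None])[Z>0]
W=(P@T[:3,:3].T+T[:3,3])@Rt.T+o["eef_pos"]
M=W[(W[:,2]>.01)&(W[:,2]<.035)&(np.hypot(W[:,0]-.43,W[:,1]-.118)<.05)]
c=cv2.minEnclosingCircle(M[:,:2].astype(np.float32)); 
from scipy.optimize import least_squares
s=least_squares(lambda q:np.hypot(M[:,0]-q[0],M[:,1]-q[1])-.028,[.43,.12],loss="soft_l1",f_scale=.002); print(len(M),"mill foot",s.x)
for q in["tall_mill","bay_seat"]:
    for d in vision.place_of(w,q)[:2]:
        r=Rt@T[:3,:3]@np.linalg.inv(w["K"])@[*d["position"],1]; c0=Rt@T[:3,3]+o["eef_pos"]; print(q,d,(c0-r*c0[2]/r[2]).round(4))
b=W[(W[:,0]>.44)&(W[:,0]<.6)&(W[:,1]>.15)&(W[:,1]<.3)&(W[:,2]>.02)&(W[:,2]<.06)]; np.save("bw.npy",b); print(len(b))
E
```

```text
clock: 4.28
eef_pos: [0.3536, 0.0167, 0.0454]
tool_rot: [0.826, 0.415, 0.342, -0.171]
ft_force: [-0.1, -0.3, 1.3]
grip_width: 0.0341
grasp_force: 0.0
[-0.60303552  0.23289666 -0.94963483  0.34942155  0.78406768  1.62293015]
1591 mill foot [0.42612312 0.12322862]
tall_mill {'position': [314.6, 115.8], 'score': 0.65} [0.4311 0.1227 0.    ]
1079
```

View pics/w1.png

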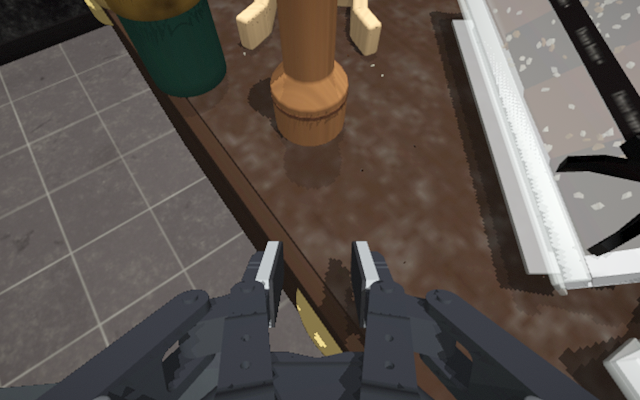

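The wrist view shows the foot at (310,110) between the cheek ends at (258,28) and (362,28). The mill is nearly on the bay's centre line, and the finger gap is centred at col 317. I descend and come up close behind the foot.

```bash
python3 -m creep '[[[-11,-2,11],[0,0,0]],[[-11,-2,11],[0,0,0]],[[13,0,13],[0,0,0]],[[13,0,13],[0,0,0]],[[13,0,13],[0,0,0]],[[11,0,11],[0,0,0]],[[0,0,0],[0,0,0]],[[0,0,0],[0,0,0]]]'; cat > look.py <<'E'
import sys
from h import *
from scipy.spatial.transform import Rotation as R
from scipy.optimize import least_squares
o=bot.get_obs(); w=vision.camera("wrist"); cv2.imwrite(sys.argv[1],w["image"])
T=w["tool_from_camera"]; Rt=R.from_quat(o["tool_rot"]).as_matrix(); Z=w["z_map"]; v,u=np.mgrid[:400,:640]
P=(np.stack([u,v,np.ones_like(u)],-1)@np.linalg.inv(w["K"]).T*Z[...,None])[Z>0]
W=(P@T[:3,:3].T+T[:3,3])@Rt.T+o["eef_pos"]
f=Rt[:2,0]/np.hypot(*Rt[:2,0]); r=Rt[:2,1]
D=W[:,:2]-o["eef_pos"][:2]; A=np.c_[D@f,D@r,W[:,2]]   # ahead, right of TCP, height
M=A[(A[:,2]>.06)&(A[:,2]<.14)&(A[:,0]>.02)&(A[:,0]<.12)&(abs(A[:,1])<.035)]
s=least_squares(lambda q:np.hypot(M[:,0]-q[0],M[:,1]-q[1])-.017,[.06,0],loss="soft_l1",f_scale=.002)
print("heading",np.degrees(np.arctan2(f[1],f[0])),"waist ahead/right mm",s.x*1e3,len(M))
C=A[(A[:,2]>.015)&(A[:,2]<.034)&(A[:,0]>.08)&(A[:,0]<.26)&(abs(A[:,1])<.09)]
for a in np.arange(.08,.26,.01):
    k=C[(C[:,0]>=a)&(C[:,0]<a+.01)]; L=k[k[:,1]<-.031,1];Q=k[k[:,1]>.031,1]
    if len(k): print(round(a,2),"left inner",L.max(initial=-9).round(3),len(L),"right inner",Q.min(initial=9).round(3),len(Q))
B=A[(A[:,2]>.035)&(A[:,2]<.056)&(A[:,0]>.1)&(A[:,0]<.26)&(abs(A[:,1])<.07)]
print("board",len(B),[tuple(x.round(3)) for x in B[::max(1,len(B)//8)]])
E
python3 look.py pics/w2.png
```

```text
clock: 5.42
eef_pos: [0.3916, 0.0755, 0.0137]
tool_rot: [0.826, 0.414, 0.342, -0.171]
ft_force: [-0.8, -0.5, -0.4]
grip_width: 0.0336
grasp_force: 0.0
heading 53.22861340632459 waist ahead/right mm [59.12874645 -0.84782593] 10574
0.08 left inner -0.086 158 right inner 9.0 0
0.09 left inner -0.079 502 right inner 9.0 0
0.1 left inner -0.076 299 right inner 9.0 0
0.11 left inner -0.076 161 right inner 9.0 0
0.12 left inner -0.077 40 right inner 9.0 0
0.13 left inner -9.0 0 right inner 0.045 460
0.14 left inner -0.049 543 right inner 0.04 379
0.15 left inner -0.043 417 right inner 0.036 318
0.16 left inner -0.039 325 right inner 0.036 212
0.17 left inner -0.039 202 right inner 0.037 183
0.18 left inner -0.039 129 right inner 0.037 159
0.19 left inner -0.051 1 right inner 0.038 19
0.2 left inner -9.0 0 right inner 0.038 9
board 0 []
```

View pics/w2.png

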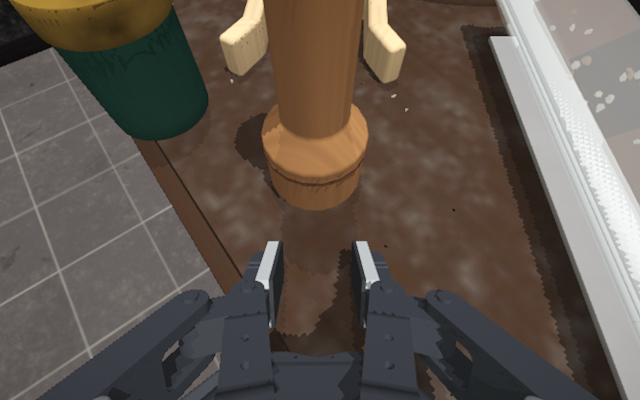

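The mill stands 59 mm ahead and 1 mm left of the fingers. The bay's centre line is also about 1 mm left on the same heading, and the straight cheeks begin about 156 mm ahead. I make gentle contact.

```bash
python3 -m creep '[[[3.5,-0.2,3.5],[0,0,0]],[[3.5,-0.2,3.5],[0,0,0]],[[3.5,-0.2,3.5],[0,0,0]],[[3,-0.2,3],[0,0,0]],[[1.4,0,1.4],[0,0,0]],[[1.4,0,1.4],[0,0,0]],[[1.4,0,1.4],[0,0,0]],[[1.4,0,1.4],[0,0,0]],[[1.4,0,1.4],[0,0,0]],[[1.4,0,1.4],[0,0,0]],[[1.4,0,1.4],[0,0,0]],[[1.4,0,1.4],[0,0,0]]]'; python3 -m creep '[[[1.4,0,1.4],[0,0,0]],[[1.4,0,1.4],[0,0,0]],[[1.4,0,1.4],[0,0,0]],[[1.4,0,1.4],[0,0,0]],[[1.4,0,1.4],[0,0,0]],[[1.4,0,1.4],[0,0,0]]]';python3 look.py pics/w3.png
```

```text
clock: 6.98
eef_pos: [0.4117, 0.1042, 0.0133]
tool_rot: [0.826, 0.414, 0.342, -0.171]
ft_force: [-1.9, -1.8, 2.1]
grip_width: 0.0339
grasp_force: 1.1
clock: 7.72
eef_pos: [0.4191, 0.1138, 0.0134]
tool_rot: [0.826, 0.414, 0.342, -0.171]
ft_force: [-0.4, -1.6, 0.4]
grip_width: 0.0343
grasp_force: 0.9
heading 53.20861043076947 waist ahead/right mm [15.71596028  0.72575053] 207
0.08 left inner -0.079 13 right inner 0.047 327
0.09 left inner -0.05 456 right inner 0.043 517
0.1 left inner -0.044 528 right inner 0.038 443
0.11 left inner -0.039 454 right inner 0.038 263
0.12 left inner -0.039 199 right inner 0.04 171
0.13 left inner -0.042 128 right inner 0.042 141
0.14 left inner -0.044 80 right inner 0.045 103
0.15 left inner -0.046 26 right inner 0.047 74
0.16 left inner -0.049 2 right inner 0.049 66
0.18 left inner -9.0 0 right inner 0.061 46
0.19 left inner -9.0 0 right inner 0.062 381
0.2 left inner -9.0 0 right inner 0.065 142
board 119 [(np.float64(0.159), np.float64(0.048), np.float64(0.046)), (np.float64(0.162), np.float64(0.053), np.float64(0.043)), (np.float64(0.16), np.float64(0.051), np.float64(0.043)), (np.float64(0.161), np.float64(0.05), np.float64(0.041)), (np.float64(0.162), np.float64(0.049), np.float64(0.039)), (np.float64(0.163), np.float64(0.053), np.float64(0.038)), (np.float64(0.161), np.float64(0.052), np.float64(0.038)), (np.float64(0.159), np.float64(0.051), np.float64(0.038)), (np.float64(0.161), np.float64(0.05), np.float64(0.035))]
```

View pics/w3.png

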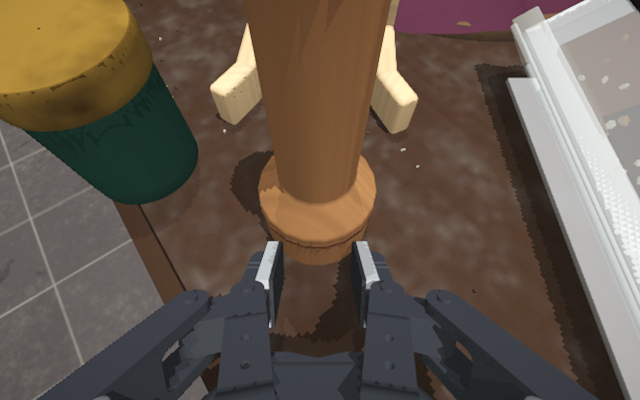

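In contact and upright, the foot sits in the cradle at (318,205), with about 104 mm to go. I keep pushing.

```bash
python3 -m creep '[[[1.4,0,1.4],[0,0,0]],[[1.6,0,1.6],[0,0,0]],[[1.8,0,1.8],[0,0,0]],[[2,0,2],[0,0,0]],[[2,0,2],[0,0,0]],[[2,0,2],[0,0,0]],[[2,0,2],[0,0,0]],[[2,0,2],[0,0,0]],[[2,0,2],[0,0,0]],[[2,0,2],[0,0,0]],[[2,0,2],[0,0,0]],[[1.6,0,1.6],[0,0,0]]]';python3 -m creep '[[[1.6,0,1.6],[0,0,0]],[[2,0,2],[0,0,0]],[[2,0,2],[0,0,0]],[[2,0,2],[0,0,0]],[[2,0,2],[0,0,0]],[[2,0,2],[0,0,0]],[[2,0,2],[0,0,0]],[[2,0,2],[0,0,0]],[[1.6,0,1.6],[0,0,0]],[[1.2,0,1.2],[0,0,0]],[[0,0,0],[0,0,0]]]'; python3 look.py pics/w4.png
```

```text
clock: 9.28
eef_pos: [0.4381, 0.1392, 0.0134]
tool_rot: [0.826, 0.414, 0.342, -0.171]
ft_force: [-1.0, -1.8, -0.5]
grip_width: 0.0339
grasp_force: 0.9
clock: 10.65
eef_pos: [0.4537, 0.1601, 0.0135]
tool_rot: [0.826, 0.414, 0.342, -0.171]
ft_force: [-1.3, -0.3, -0.9]
grip_width: 0.034
grasp_force: 0.4
heading 53.24451317644911 waist ahead/right mm [27.39646527  0.27543646] 209
0.08 left inner -0.037 377 right inner 0.039 347
0.09 left inner -0.036 347 right inner 0.039 311
0.1 left inner -0.036 372 right inner 0.036 438
0.11 left inner -0.038 48 right inner 9.0 0
0.12 left inner -9.0 0 right inner 0.086 6
0.13 left inner -9.0 0 right inner 0.064 371
0.14 left inner -9.0 0 right inner 0.067 351
0.15 left inner -9.0 0 right inner 0.073 27
0.16 left inner -9.0 0 right inner 0.064 380
0.17 left inner -9.0 0 right inner 0.057 534
0.18 left inner -9.0 0 right inner 0.054 489
0.19 left inner -9.0 0 right inner 0.056 85
board 2151 [(np.float64(0.122), np.float64(-0.045), np.float64(0.053)), (np.float64(0.112), np.float64(0.049), np.float64(0.054)), (np.float64(0.11), np.float64(-0.047), np.float64(0.052)), (np.float64(0.111), np.float64(-0.048), np.float64(0.048)), (np.float64(0.104), np.float64(0.051), np.float64(0.051)), (np.float64(0.103), np.float64(0.05), np.float64(0.049)), (np.float64(0.104), np.float64(0.053), np.float64(0.044)), (np.float64(0.109), np.float64(-0.042), np.float64(0.036)), (np.float64(0.103), np.float64(0.048), np.float64(0.035))]
```

View pics/w4.png

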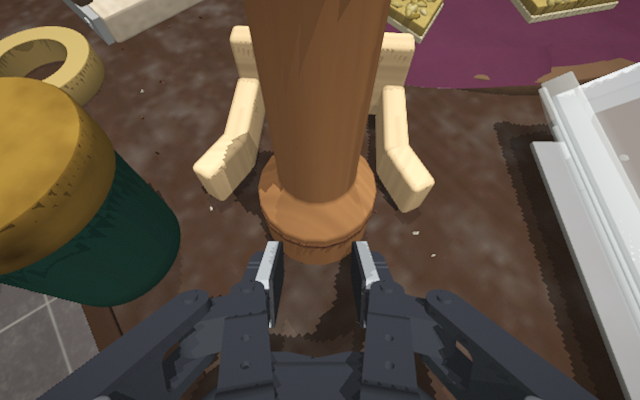

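The mill is entering the mouth, centred and upright: foot (318,200), cheek tips (215,185) and (415,195). About 50 mm remain, and the tin edge is about 76 mm off the line, which is enough. I continue.

```bash
python3 -m creep '[[[1.4,0,1.4],[0,0,0]],[[1.8,0,1.8],[0,0,0]],[[2,0,2],[0,0,0]],[[2,0,2],[0,0,0]],[[2,0,2],[0,0,0]],[[2,0,2],[0,0,0]],[[2,0,2],[0,0,0]],[[2,0,2],[0,0,0]],[[2,0,2],[0,0,0]],[[2,0,2],[0,0,0]],[[2,0,2],[0,0,0]],[[1.6,0,1.6],[0,0,0]]]';python3 -m creep '[[[1.4,0,1.4],[0,0,0]],[[1.4,0,1.4],[0,0,0]],[[1.4,0,1.4],[0,0,0]],[[1,0,1],[0,0,0]],[[0,0,0],[0,0,0]]]'; python3 look.py pics/w5.png
```

```text
clock: 12.2
eef_pos: [0.473, 0.1859, 0.0134]
tool_rot: [0.826, 0.414, 0.342, -0.171]
ft_force: [-0.4, -1.3, 0.4]
grip_width: 0.0336
grasp_force: 1.0
clock: 12.82
eef_pos: [0.4774, 0.1918, 0.0135]
tool_rot: [0.826, 0.414, 0.342, -0.171]
ft_force: [-0.7, -0.3, -0.2]
grip_width: 0.0338
grasp_force: 0.6
heading 53.240244028031036 waist ahead/right mm [27.35318498  0.28876034] 223
0.08 left inner -9.0 0 right inner 0.087 6
0.09 left inner -9.0 0 right inner 0.068 339
0.1 left inner -9.0 0 right inner 0.069 425
0.11 left inner -9.0 0 right inner 0.039 231
0.12 left inner -9.0 0 right inner 0.04 534
0.13 left inner -9.0 0 right inner 0.042 630
0.14 left inner -9.0 0 right inner 0.049 726
0.15 left inner -9.0 0 right inner 0.047 708
0.16 left inner -9.0 0 right inner 0.049 516
0.17 left inner -9.0 0 right inner 0.051 371
0.18 left inner -9.0 0 right inner 0.054 194
0.19 left inner -0.081 152 right inner 0.065 13
0.2 left inner -0.072 86 right inner 0.084 1
board 0 []
```

View pics/w5.png

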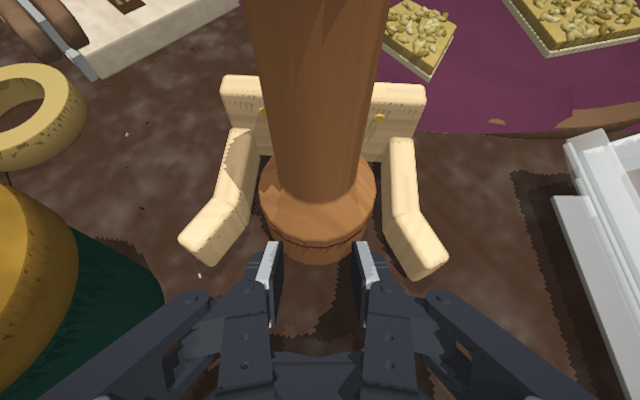

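The foot is in the bay, nearly home and centred, with about 11 mm to go. Now I take small steps and watch the force.

```bash
python3 -m creep '[[[1.2,0,1.2],[0,0,0]],[[1.2,0,1.2],[0,0,0]],[[1.2,0,1.2],[0,0,0]],[[1,0,1],[0,0,0]],[[0.8,0,0.8],[0,0,0]],[[0,0,0],[0,0,0]]]'; python3 -m creep '[[[0.7,0,0.7],[0,0,0]],[[0.7,0,0.7],[0,0,0]],[[0,0,0],[0,0,0]]]'
```

```text
clock: 13.62
eef_pos: [0.482, 0.1979, 0.0135]
tool_rot: [0.826, 0.414, 0.342, -0.171]
ft_force: [-0.7, -1.0, 0.2]
grip_width: 0.034
grasp_force: 0.6
clock: 14.0
eef_pos: [0.4831, 0.1994, 0.0135]
tool_rot: [0.826, 0.414, 0.342, -0.171]
ft_force: [-0.7, -0.7, -0.5]
grip_width: 0.034
grasp_force: 0.7
```

```bash
python3 -m creep '[[[0.7,0,0.7],[0,0,0]],[[0.7,0,0.7],[0,0,0]],[[0,0,0],[0,0,0]]]';  python3 look.py pics/w6.png | head -1
```

```text
clock: 14.38
eef_pos: [0.4843, 0.201, 0.0134]
tool_rot: [0.826, 0.414, 0.342, -0.171]
ft_force: [-1.6, -0.6, -0.6]
grip_width: 0.034
grasp_force: 0.7
heading 53.228880912988785 waist ahead/right mm [15.79031872  0.6921218 ] 202
```

View pics/w6.png

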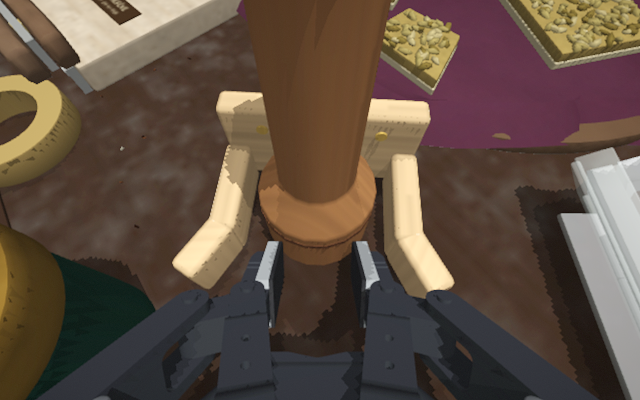

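```bash
python3 -m creep '[[[0.7,0,0.7],[0,0,0]],[[0.7,0,0.7],[0,0,0]],[[0,0,0],[0,0,0]]]' | egrep 'eef|ft_f|grasp';  python3 -m creep '[[[0.7,0,0.7],[0,0,0]],[[0,0,0],[0,0,0]]]'| egrep 'eef|ft_f|grasp'
```

```text
eef_pos: [0.4853, 0.2023, 0.0133]
ft_force: [-2.5, -3.1, 1.3]
grasp_force: 1.8
eef_pos: [0.4855, 0.2027, 0.0131]
ft_force: [-3.3, -7.2, 3.2]
grasp_force: 4.0
```

The force rose to about 8 N and the tip stalled, so the foot is against the board. I retreat straight back and then up.

```bash
python3 -m creep '[[[-0.7,0,-0.7],[0,0,0]],[[-1,0,-1],[0,0,0]],[[-2,0,-2],[0,0,0]],[[-5,0,-5],[0,0,0]],[[-10,0,-10],[0,0,0]],[[-12,0,-12],[0,0,0]],[[-12,0,-12],[0,0,0]],[[-12,0,-12],[0,0,0]],[[-8,0,-20],[0,0,0]],[[0,0,-25],[0,0,0]],[[0,0,-25],[0,0,0]],[[0,0,0],[0,0,0]]]' ; python3 - <<'E'
from h import *
from scipy.spatial.transform import Rotation as R
o=bot.get_obs(); w=vision.camera("wrist"); s=vision.camera("side"); c=vision.camera("scene")
m=np.zeros((600,800,3),np.uint8); m[:300,:480]=cv2.resize(w["image"],(480,300))
m[300:600,:400]=cv2.resize(s["image"][90:240,210:410],(400,300)); m[300:,400:]=cv2.resize(c["image"][90:240,210:410],(400,300)); cv2.imwrite("pics/end.png",m)
T=w["tool_from_camera"]; Rt=R.from_quat(o["tool_rot"]).as_matrix(); Z=w["z_map"]; v,u=np.mgrid[:400,:640]
P=(np.stack([u,v,np.ones_like(u)],-1)@np.linalg.inv(w["K"]).T*Z[...,None])[Z>0]
W=(P@T[:3,:3].T+T[:3,3])@Rt.T+o["eef_pos"]
from scipy.optimize import least_squares
for n,A,z0,z1,r in(("wrist",W,.045,.09,.017),("wrist",W,.09,.13,.017),("side",cloud(s).reshape(-1,3),.05,.09,.017),("side",cloud(s).reshape(-1,3),.1,.14,.017)):
    M=A[(A[:,2]>z0)&(A[:,2]<z1)&(np.hypot(A[:,0]-.502,A[:,1]-.224)<.03)]
    if len(M)>20:
        q=least_squares(lambda q:np.hypot(M[:,0]-q[0],M[:,1]-q[1])-r,[.502,.224],loss="soft_l1",f_scale=.002).x; print(n,z0,len(M),q.round(4))
for q in["short_mill","cocoa_tin","gift_cube","tape_roll","stamp"]:
    for p in(c,s):
        for d in vision.place_of(p,q)[:1]: print(q,np.round(d["position"]),ray(p,d["position"],0).round(3)[:2])
E
```

```text
clock: 16.55
eef_pos: [0.407, 0.0959, 0.0583]
tool_rot: [0.826, 0.413, 0.343, -0.17]
ft_force: [0.2, 0.8, -0.4]
grip_width: 0.0341
grasp_force: 0.0
wrist 0.045 3276 [0.5007 0.2224]
wrist 0.09 822 [0.5012 0.223 ]
side 0.05 153 [0.5026 0.2236]
side 0.1 148 [0.5025 0.2244]
short_mill [321. 318.] [ 0.41  -0.323]
short_mill [236. 294.] [ 0.413 -0.313]
cocoa_tin [245. 189.] [0.371 0.235]
cocoa_tin [246. 186.] [0.369 0.233]
gift_cube [359. 294.] [ 0.543 -0.306]
gift_cube [298. 291.] [ 0.542 -0.303]
tape_roll [236. 159.] [0.387 0.401]
tape_roll [259. 166.] [0.396 0.397]
stamp [386. 279.] [ 0.642 -0.298]
stamp [343. 291.] [ 0.637 -0.302]
```

View pics/end.png

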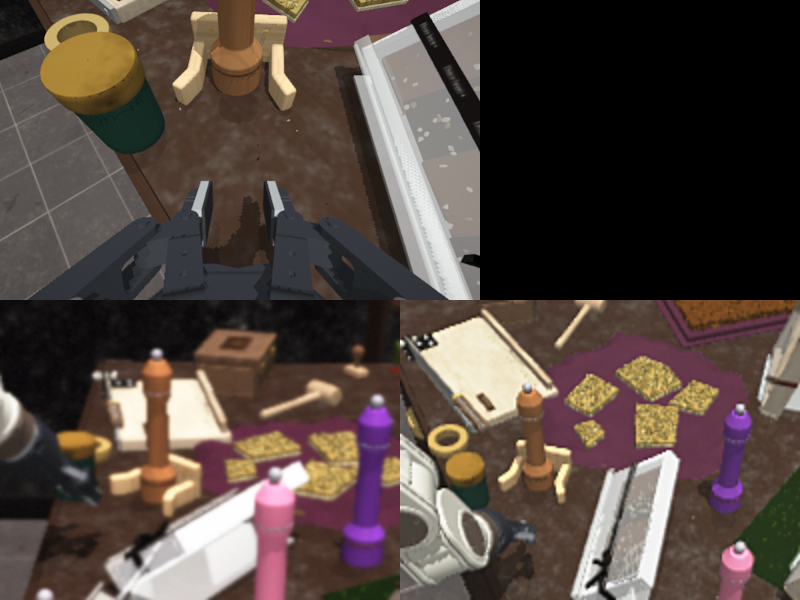

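The mill stands upright in the bay in all three views, within about 1 mm of the seat lengthwise and 5 mm sideways. The bystanders have not moved beyond measuring noise and the robot is clear, so I hand in.

```bash
python3 -c "
from workcell import workorder
print(workorder.job_done())"
```

```text
the job is handed in; nothing more can be done
None
```

The tall mill stands upright in the bay with its foot against the back board, no bystander shows movement beyond measuring noise, and the job is handed in; no verdict was returned.

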